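# Load the long sample tube into the tube scanner

### The arm

A 7-joint arm with a two-finger parallel gripper is mounted at the origin on the work surface. World frame = base frame: x ahead of the robot, y to its left, z up, the work surface at z = 0. Lengths are in mm, angles in rad, forces in N, time in s.
With the tool pointing down it reaches from about 425 to 925 mm from the base axis. Payload 6.8 kg.
Tool frame: the origin (TCP) lies on the mounting face of the last link; the fingertips stand 173 mm ahead of it and the grasp point (between the pads) lies 155 mm ahead of it (r.tcp_to_tips is the distance from the TCP to the fingertips, in mm); y points along the fingers, x is the direction in which the jaws open and shut, and the axes are right-handed (so a half turn about y gives the same grasp; the last joint's range is limited). The gripper opens to 85 mm and grips with 20 to 120 N. Pads are 22 mm wide; open, the fingers measure 114 mm over their backs; the gripper's body (76 mm by 85 mm) begins 54 mm behind the grasp point. The pads swing forward as they close: fully open they stand 13 mm farther back than shut.
Start: joints at [1.078, 0.477, 0.022, 1.555, -0.011, 1.109, -0.083], TCP at [253.384, -625.651, 404.708] pointing down, gripper open.
Joint ranges: [-2.96, 2.96], [-0.34, 2.1], [-1.41, 1.46], [0.24, 2.44], [-1.37, 4.51], [0.17, 1.92], [-2.96, 2.96]. Speed limits (rad/s): [2.39, 2.39, 3.14, 3.14, 3.14, 3.14, 3.14].

### API

Orientations are given as a 3x3 rotation matrix whose columns are the frame's x, y, z axes.
In Python, from workcell import r gives the robot as it stands.
- The arm moves only by the tool step_arm, never from a script. Its argument "targets" is a list of rows, each a list of 3 entries, a list of its own where there are three numbers: the turn, a rotation vector about the tool's x, y, z in rad, then the shift along the tool's x, y, z in mm, then the opening, from 0 (shut) to 1 (fully open). In form: [[[wx, wy, wz], [dx, dy, dz], claw], ...]. A call has 1 to 8 rows; each row shifts and turns the commanded pose from where the row before left it, along the tool's axes as they then stand; what a row does not reach is not made up. A row lasts 1/8 s, in which the tool goes at most 62.5 mm and 10.7 degrees, less where a joint would pass 70% of its speed; a pose out of reach is approached as far as the arm can. A call is refused whole if a number of a shift passes 62.5 or a number of a turn 0.188, either way. A call with a gripper value outside its range is refused whole. The fingers move at their own pace and stop on an object; "squeeze" is the grip in N (left out, the last holds). Time passes only in rows, so rows that do not move let the fingers close. It gives the time, the measured TCP pose, the force and the opening at its end, in the units of the state.
- r.state(): the state, without advancing time (a new reading comes with each control period).
- r.grab_frame(name): name is "scene" or "top"; returns a dict with "frame" (480x640x3 uint8, red, green, blue), "camera_matrix" (3x3 intrinsics, pixels), "k1" (the pictures are not rectified: a ray, as slopes to the right and down, at radius r is drawn at 1 + k1 r^2 times it, then the intrinsics apply), "rvec" (rotation vector, rad) and "tvec" (3), from world to camera coordinates, as OpenCV has them. Camera axes: x right, y down, z forward; pixel columns grow to the right and rows downward; lengths in mm; the calibration is good to about 2 mm. A picture is of the moment at which its call begins. There is no depth.
- r.close_job(): hands the job in, once; it reports no verdict.
The state is a dict: "time": time; "q": joint angles; "joint_velocities": joint speeds; "tau": joint torques, N m; "tcp_pos": TCP position; "orientation": TCP orientation; "ft_force": force on the tool from outside, world axes, zero at the start; "moment": the same for the moment, N m; "gripper_width": opening from 0.0 (shut) to 1.0 (fully open).
Only numpy, scipy, OpenCV 4.12 (cv2) and the standard library are available. Lean on these libraries where they do the work, as an engineer would, in place of code of your own. Each camera call takes 0.05 s, during which the arm holds its last target.

### The job

Take the long sample tube from the tray, lay it bottom end first in the open part of the scanner's V-groove, still short of the white housing, and let go of it. Then push it by its cap along the groove until its bottom meets the rubber end stop, seat it there with a gentle press of about 10 N, and leave it fully home against the stop. Leave the two short tubes and the two amber vials where they are.

Things in the scene. Friction and masses are not known exactly. Their poses are not given: they have to be found in the camera images.
- tube_mid (a point): middle of the long tube, on its axis: green glass cylinder 110 mm long, 20 mm diameter all along, about 50 g, a 14 mm brass cap flush at one end, flat bottom at the other. Its x axis runs from cap to bottom (it may roll: y and z mean nothing). It lies level in any one of the tray's lanes, axis 24 mm above the table, 5.6 mm above the ridges that cradle it
- tube_bottom (a point): centre of the long tube's flat bottom face, on the axis, 55 mm from tube_mid
- tube_cap (a point): centre of the long tube's outer cap face, on the axis, 55 mm from tube_mid: the face to push. In the groove the tube slides with under 2 N of friction. When it is home its cap face is 15 to 50 mm outside the mouth of the housing
- short_a_mid (a point): middle of a short tube, 75 mm long, otherwise like the long one, in another lane of the tray
- short_b_mid (a point): middle of the other short tube, 75 mm long, in the remaining lane of the tray
- tray: grey plastic tray 140 x 190 mm, fixed, origin under its centre; its x axis runs along the three lanes (56 mm apart, 130 mm long, V-shaped, ridge tops 18.5 mm above the table); the tubes' caps are at the -x end of their lanes
- scanner: tube scanner, fixed: aluminium bed 320 mm long (x -150 to +170 mm), 61 mm wide, top 38.5 mm above the table, with a 90-degree V-groove 8.5 mm deep all along it. Origin on the table under the groove; x axis along the groove in the direction of pushing (open end at -x, end stop at +x), z up. A tube in the groove has its axis at y = 0, 44.1 mm up, 5.6 mm above the bed
- groove_lay (a point): a good place for the middle of the tube when it is first laid in the groove: on the tube's axis line 44.1 mm above the table, at x = -55 mm of the scanner; axes as the scanner's. The tube's bottom is then 20 mm short of the housing.
- pin (a joint): travel (m) of a 6 mm thick steel pin in the end stop, a black rubber disc 18 mm wide facing -x inside the housing: 0 standing out 3 mm, 0.003 flush with the rubber. Very weak spring, it follows the tube. The rubber face is 60 to 95 mm past the mouth, set anew each time and not reported: feel for it. It gives 1 mm per 2.5 N, bottoms at 7 mm and springs back. Over 18 N of push is too hard
- vial_a: amber vial with a white cap, 28 mm in diameter, 55 mm high, standing on the table; origin under its centre
- vial_b: another such vial
- mouth (a point): mouth of the white housing, at x = +20 mm of the scanner on the tube's axis line; axes as the scanner's. From here 130 mm on, two cheeks stand beside the groove, 24 mm apart, 20 mm high, open above: the tube can go in, fingers cannot. A steel bridge with a knob, 79 mm above the table at most, holds the end stop
Mind the look-alikes: they are no part of the job. What is shaped like the part that bears tube_mid but brown, grey or purple is not meant.

How it is judged:
By the outcome, as a careful person would: the job done as asked, in the order asked, and still so for the second after the job is handed in, with the robot touching nothing.
It also fails if it takes over 64 s, if anything falls off the work surface, if the arm or the gripper's body presses on something with over 40 N, if the wrist force passes 120 N, or if a joint passes its speed limit or range.

## Working session

There is one attempt and no reset: what is moved stays moved. The work goes in short steps, Python scripts to look and compute and a tool call to move; the robot and the scene stay as the last step left them, time stands still between calls to the robot, and variables do not carry over. Pictures are saved under pics/ and viewed, and the job is handed in when it is done.

Besides the shell and the picture viewer there is one more tool, called after "Request:" as name([rows], argument=value, ...), one row to a line, values as JSON. step_arm: Moves the arm, as the interface text tells. Its arguments: {"type":"object","properties":{"targets":{"type":"array"},"squeeze":{"type":"number"}},"required":["targets"]}

```bash
mkdir -p pics; ls; python3 - <<'E'
from workcell import r
import cv2,pickle,numpy as np
s=r.state();print({k:np.round(v,3).tolist() for k,v in s.items()})
for n in("scene","top"):
    f=r.grab_frame(n);pickle.dump(f,open(n+'.pkl','wb'));cv2.imwrite(f'pics/{n}0.png',f['frame'][:,:,::-1])
    print(n,f['camera_matrix'],f['k1'],f['rvec'],f['tvec'])
E
```

```text
pics
{'time': 0.0, 'q': [1.078, 0.478, 0.022, 1.556, -0.012, 1.109, -0.083], 'joint_velocities': [-0.0, 0.0, 0.001, -0.0, 0.001, -0.0, -0.001], 'tau': [-0.0, -59.646, 1.607, -28.12, 0.012, 0.009, 0.0], 'tcp_pos': [253.274, -625.384, 403.716], 'orientation': [[0.375, -0.001, 0.927], [-0.927, 0.002, 0.375], [-0.002, -1.0, -0.0]], 'ft_force': [-0.097, -0.153, 0.735], 'moment': [-0.025, -0.042, 0.013], 'gripper_width': 0.995}
scene [[521.65677283   0.         322.80025741]
 [  0.         521.65677283 243.45219501]
 [  0.           0.           1.        ]] 0.05373718298695956 [ 1.85137489  1.73867043 -0.65548084] [-163.04594465 -378.52013159 1353.98526338]
top [[598.05896574   0.         315.41783914]
 [  0.         598.05896574 243.28492119]
 [  0.           0.           1.        ]] 0.0029824325140342042 [ 2.08614575 -2.14354148  0.2129801 ] [ 117.06072994  575.96074762 1054.35141892]
```

View images.

View pics/scene0.png

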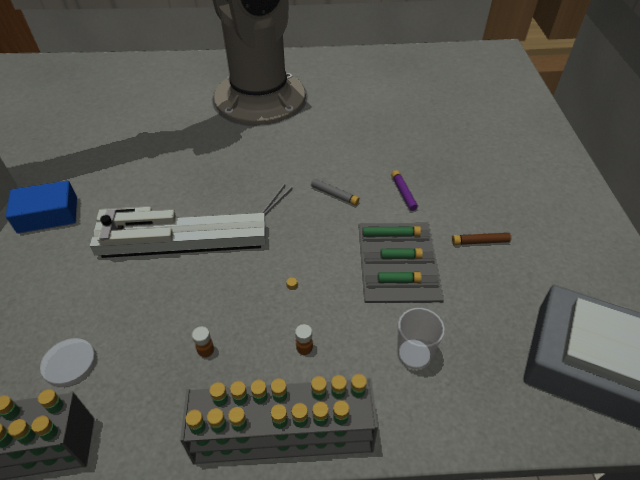

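View pics/top0.png

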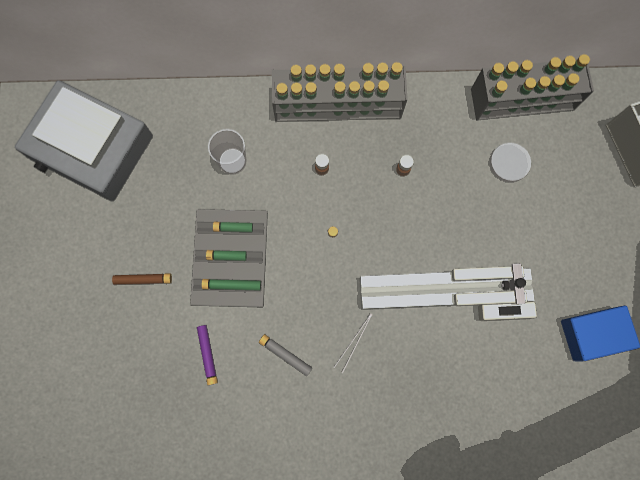

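```bash
cat > h.py <<'E'
import cv2,pickle,numpy as np
def ray(f,px):
    K=f['camera_matrix'];R=cv2.Rodrigues(np.array(f['rvec'],float))[0];t=np.array(f['tvec'],float).ravel()
    n=cv2.undistortPoints(np.array([[px]],float),K,np.array([f['k1'],0,0,0.]),None,None,None,(3,100,1e-12)) if 0 else cv2.undistortPoints(np.array([[px]],float),K,np.array([f['k1'],0,0,0.]))
    d=R.T@np.array([n[0,0,0],n[0,0,1],1]);return -R.T@t,d
def onz(f,px,z):
    c,d=ray(f,px);return c+d*(z-c[2])/d[2]
def proj(f,P):
    return cv2.projectPoints(np.array(P,float).reshape(-1,3),np.array(f['rvec'],float),np.array(f['tvec'],float),f['camera_matrix'],np.array([f['k1'],0,0,0.]))[0].reshape(-1,2)
E
python3 - <<'E'
from h import *
for n,box in(('top',(100,200,560,320)),('scene',(340,200,460,310))):
    f=pickle.load(open(n+'.pkl','rb'));im=f['frame'];hsv=cv2.cvtColor(im,cv2.COLOR_RGB2HSV)
    x0,y0,x1,y1=box
    for nm,lo,hi in(('green',(45,90,20),(85,255,255)),('brass',(12,120,90),(28,255,255))):
        m=cv2.inRange(hsv,lo,hi);mm=np.zeros_like(m);mm[y0:y1,x0:x1]=m[y0:y1,x0:x1]
        k,l,s,c=cv2.connectedComponentsWithStats(mm)
        for i in range(1,k):
            if s[i,4]>20:
                rc=cv2.minAreaRect(np.argwhere(l==i)[:,::-1].astype(np.float32))
                print(n,nm,s[i],c[i].round(1),np.round(rc[0],1),np.round(rc[1],1),round(rc[2],1),onz(f,c[i],24).round(1))
f=pickle.load(open('top.pkl','rb'));im=f['frame'][:,:,::-1]
cv2.imwrite('pics/c1.png',cv2.resize(im[255:330,350:550],None,fx=4,fy=4,interpolation=cv2.INTER_CUBIC))
cv2.imwrite('pics/c2.png',cv2.resize(im[200:312,180:275],None,fx=5,fy=5,interpolation=cv2.INTER_CUBIC))
f=pickle.load(open('scene.pkl','rb'));im=f['frame'][:,:,::-1]
cv2.imwrite('pics/c3.png',cv2.resize(im[195:265,85:285],None,fx=4,fy=4,interpolation=cv2.INTER_CUBIC))
E
```

```text
top green [214 251  13   8  43] [218.7 254.3] [220.  254.5] [ 7. 12.] 90.0 [569.5 286.8  24. ]
top green [209 280  51   9 246] [231.6 284.7] [234. 284.] [ 8. 50.] 90.0 [510.3 262.1  24. ]
top brass [213 222   7   9  53] [215.7 225.9] [216. 226.] [8. 6.] 90.0 [625.5 293.   24. ]
top brass [328 227  10   9  62] [332.4 230.9] [332.5 231.5] [8.5 8.5] 45.0 [609.5  67.9  24. ]
top brass [206 250   7  10  57] [208.9 254.8] [209.  254.5] [9. 6.] 90.0 [569.1 305.6  24. ]
top brass [137 275   8   8  23] [141.5 278.9] [141.  278.1] [7.2 6.7] 9.5 [526.1 433.1  24. ]
top brass [163 274   7   9  56] [166.4 278.1] [166. 278.] [8. 6.] 90.0 [526.4 385.9  24. ]
top brass [202 279   6  10  59] [204.5 283.6] [204.5 283.5] [9. 5.] 90.0 [513.9 313.4  24. ]
scene green [363 227  51   9 454] [387.9 231. ] [388. 231.] [50.  8.] -0.0 [509.7 257.9  24. ]
scene green [381 249  34   9 301] [397.6 253. ] [397.5 253. ] [ 8. 33.] 90.0 [566.2 267.7  24. ]
scene green [379 272  35  11 343] [395.9 277.1] [396. 277.] [10. 34.] 90.0 [622.3 255.8  24. ]
scene brass [414 226   7   9  52] [417.  229.5] [417. 230.] [8. 6.] 90.0 [509.5 314.5  24. ]
scene brass [453 235   7   8  46] [456.6 238.3] [456.  238.5] [7. 6.] 90.0 [536.8 385.5  24. ]
scene brass [415 248   7   9  55] [418.3 251.8] [418. 252.] [8. 6.] 90.0 [565.9 306.7  24. ]
scene brass [413 272   8   9  61] [417.  275.9] [416.5 276. ] [8. 7.] 90.0 [621.8 294.   24. ]
```

View pics/c1.png

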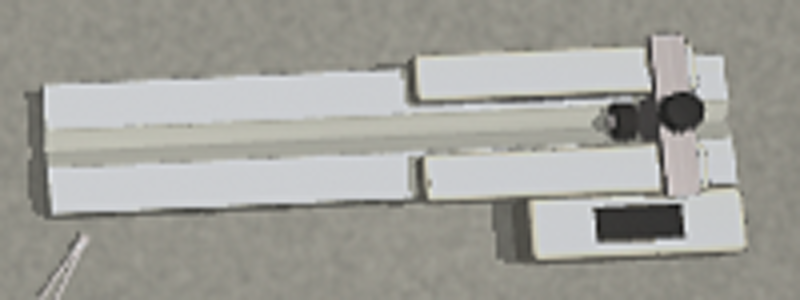

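View pics/c2.png

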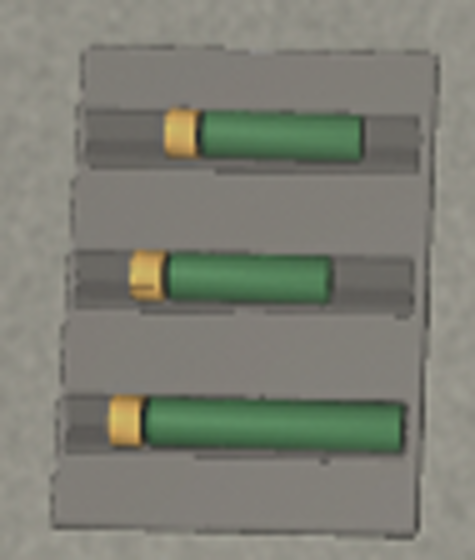

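View pics/c3.png

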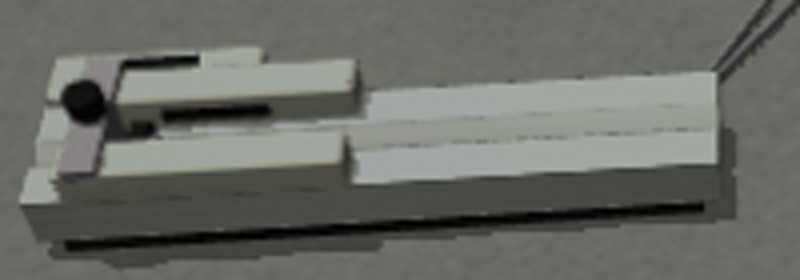

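```bash
python3 - <<'E'
from h import *
from workcell import r
print('tips',r.tcp_to_tips)
T=pickle.load(open('top.pkl','rb'));S=pickle.load(open('scene.pkl','rb'))
z=lambda x,y,ox,oy,s:((x+.5)/s-.5+ox,(y+.5)/s-.5+oy)
# groove edges by gradient
g=cv2.cvtColor(T['frame'],cv2.COLOR_RGB2LAB)[:,:,2].astype(float)
gs=cv2.cvtColor(S['frame'],cv2.COLOR_RGB2LAB)[:,:,2].astype(float)
print(cv2.cvtColor(T['frame'],cv2.COLOR_RGB2GRAY)[268:312,400].tolist());print(g[268:312,400].tolist())
print(cv2.cvtColor(S['frame'],cv2.COLOR_RGB2GRAY)[208:255,220].tolist());print(gs[208:255,220].tolist())
pts={'capT':(108,421,24),'botT':(404,427,24)}
for k,(x,y,h) in pts.items(): print(k,onz(T,z(x,y,180,200,5),h).round(1))
for k,p in {'L up':(43,87),'L lo':(49,213),'L g up':(47,128),'L g lo':(48,165),'cheek up R':(415,0)}.items(): print(k,onz(T,z(*p,350,255,4),38.5).round(1))
for k,p in {'ch up outer':(415,57),'ch up in':(415,100),'ch lo in':(425,157),'ch lo out':(428,201)}.items(): print(k,onz(T,z(*p,350,255,4),58.5).round(1))
for k,p in {'S end far':(717,73),'S end near':(717,163)}.items(): print(k,onz(S,z(*p,85,195,4),38.5).round(1))
for k,p in {'S far ch end top':(354,60),'S far ch outer?':(356,62),'S near ch in':(345,130),'S near ch out':(345,162)}.items(): print(k,onz(S,z(*p,85,195,4),58.5).round(1))
print('cams',ray(T,(0,0))[0],ray(S,(0,0))[0])
E
```

```text
tips 173.4
[143, 144, 143, 143, 139, 137, 153, 210, 206, 206, 206, 206, 205, 206, 206, 205, 206, 202, 178, 187, 189, 190, 188, 166, 165, 167, 170, 188, 207, 205, 205, 206, 205, 205, 206, 206, 206, 209, 195, 74, 123, 145, 141, 144]
[133.0, 133.0, 132.0, 133.0, 133.0, 133.0, 131.0, 126.0, 126.0, 127.0, 126.0, 126.0, 126.0, 127.0, 126.0, 126.0, 126.0, 127.0, 134.0, 134.0, 134.0, 134.0, 134.0, 133.0, 134.0, 133.0, 133.0, 130.0, 126.0, 126.0, 127.0, 126.0, 126.0, 127.0, 127.0, 126.0, 126.0, 126.0, 127.0, 131.0, 132.0, 133.0, 133.0, 133.0]
[107, 105, 105, 106, 105, 105, 112, 152, 166, 165, 165, 165, 166, 166, 164, 149, 155, 154, 151, 151, 149, 143, 166, 165, 165, 165, 165, 166, 166, 162, 88, 73, 73, 73, 73, 72, 72, 73, 73, 69, 9, 8, 24, 66, 69, 108, 106]
[131.0, 132.0, 131.0, 131.0, 131.0, 131.0, 131.0, 130.0, 130.0, 131.0, 131.0, 130.0, 129.0, 129.0, 130.0, 132.0, 132.0, 132.0, 131.0, 132.0, 132.0, 132.0, 130.0, 131.0, 130.0, 131.0, 131.0, 129.0, 130.0, 130.0, 131.0, 130.0, 131.0, 130.0, 130.0, 130.0, 130.0, 130.0, 130.0, 130.0, 129.0, 128.0, 130.0, 130.0, 130.0, 132.0, 132.0]
capT [513.6 319.7  24. ]
botT [508.3 207.6  24. ]
L up [517.4  18.9  38.5]
L lo [458.5  18.6  38.5]
L g up [498.1  17.8  38.5]
L g lo [480.8  18.1  38.5]
cheek up R [ 554.  -158.1   38.5]
ch up outer [ 523.8 -151.4   58.5]
ch up in [ 503.9 -150.    58.5]
ch lo in [ 477.5 -152.6   58.5]
ch lo out [ 457.5 -152.5   58.5]
S end far [459.6  19.   38.5]
S end near [519.3  19.7  38.5]
S far ch end top [ 460.1 -151.8   58.5]
S far ch outer? [ 461.6 -150.7   58.5]
S near ch in [ 506.  -150.2   58.5]
S near ch out [ 526.2 -147.7   58.5]
cams [ 356.23522674  103.55306554 1148.67930151] [1185.2532414    90.13157665  768.23734365]
```

```bash
python3 - <<'E'
from h import *
T=pickle.load(open('top.pkl','rb'));S=pickle.load(open('scene.pkl','rb'))
def edge(f,cols,lo,hi,h,thr):
    g=f['frame'][:,:,2].astype(float);U=[];L=[]
    for c in cols:
        m=(lo(c)+hi(c))/2; p=g[:,c]
        a=int(m)
        while p[a]<thr:a-=1
        b=int(m)
        while p[b]<thr:b+=1
        ua=a+(p[a]-thr)/(p[a]-p[a+1]);lb=b-(p[b]-thr)/(p[b]-p[b-1])
        U.append(onz(f,(c,ua),h));L.append(onz(f,(c,lb),h))
    U=np.array(U);L=np.array(L)
    for nm,A in(('u',U),('l',L),('mid',(U+L)/2)):
        k=np.polyfit(A[:,1],A[:,0],1);print(nm,'x at y=-65:',np.polyval(k,-65).round(2),'dx/dy',k[0].round(4),'res',np.std(A[:,0]-np.polyval(k,A[:,1])).round(2))
print(T['frame'][284:298,400,2],S['frame'][218:235,220,2])
edge(T,range(370,448),lambda c:289.5-(c-400)*.06,lambda c:292-(c-400)*.06,38.5,198)
edge(S,range(185,255),lambda c:226-(c-220)*.08,lambda c:227-(c-220)*.08,38.5,158)
# tube
for n,f,b in(('T',T,(195,276,266,294)),('S',S,(359,223,430,238))):
    hsv=cv2.cvtColor(f['frame'],cv2.COLOR_RGB2HSV);x0,y0,x1,y1=b
    m=(((hsv[:,:,1]>70)&(hsv[:,:,2]>25))).astype(np.uint8);q=m[y0:y1,x0:x1]
    print(n,q.sum());
    for row in q: print(''.join('.#'[v] for v in row))
    ys,xs=np.nonzero(q);xs=xs+x0;ys=ys+y0
    cols=[c for c in np.unique(xs) if (xs==c).sum()>=6]
    mid=np.array([onz(f,(c,ys[xs==c].mean()),24) for c in cols]);k=np.polyfit(mid[:,1],mid[:,0],1)
    e=[onz(f,(cols[0]-.5,np.median(ys)),24)[1],onz(f,(cols[-1]+.5,np.median(ys)),24)[1]]
    ym=sum(e)/2;print('ends y',e,'mid',ym,'x',np.polyval(k,ym),'slope',k[0])
E
```

```text
[210 203 167 176 178 180 178 158 155 158 161 185 211 209] [161 161 164 164 161 143 149 148 146 145 143 137 162 161 161 161 161]
u x at y=-65: 499.63 dx/dy -0.0168 res 0.4
l x at y=-65: 480.05 dx/dy -0.0179 res 0.38
mid x at y=-65: 489.84 dx/dy -0.0174 res 0.35
u x at y=-65: 479.36 dx/dy -0.0262 res 0.62
l x at y=-65: 500.17 dx/dy -0.0124 res 0.69
mid x at y=-65: 489.77 dx/dy -0.0193 res 0.53
T 519
.......................................................................
.......................................................................
.......................................................................
.......#######.........................................................
.......#######.############################............................
.......#######.##################################################......
.......######.###################################################......
......#######.###################################################......
......#######.###################################################......
......#######.#####################################
[... 1263 characters left out ...]
###############################################.........
....##########################################################.........
....##########################################################.........
....##########################################################.........
....##########################################################.........
.....################################################..######..........
........................................................##.............
.......................................................................
ends y [np.float64(208.80406650978153), np.float64(320.6065271974852)] mid 264.7052968536334 x 510.00173310519057 slope 0.05659873931214307
```

```bash
cat > st.py <<'E'
import sys,numpy as np
from workcell import r
from scipy.spatial.transform import Rotation as Ro
def show(P=None,ang=None):
    s=r.state();R=np.array(s['orientation']);p=np.array(s['tcp_pos'])
    print('t',round(s['time'],2),'p',p.round(1),'F',np.round(s['ft_force'],2),'w',round(s['gripper_width'],3),'q',np.round(s['q'],2))
    if ang is not None:
        x=np.array([np.cos(ang),np.sin(ang),0]);y=np.array([0,0,-1.]);Rt=np.c_[x,y,np.cross(x,y)]
        print('turn',Ro.from_matrix(R.T@Rt).as_rotvec().round(4))
        if P is not None: print('shift in target axes',(Rt.T@(np.array(P)-p)).round(2))
    if P is not None: print('shift tool axes',(R.T@(np.array(P)-p)).round(2))
if __name__=='__main__':
    a=[float(v) for v in sys.argv[1:]];show(a[:3],a[3])
E
python3 st.py 480 -200 404 -0.05
```

```text
t 0.1 p [ 253.3 -625.4  403.8] F [-1.68  0.08  0.31] w 1.002 q [ 1.08  0.48  0.02  1.56 -0.01  1.11 -0.08]
turn [-8.000e-04 -1.136e+00 -1.600e-03]
shift in target axes [ 2.0520e+02 -1.7000e-01  4.3621e+02]
shift tool axes [-3.0920e+02  3.0000e-01  3.6984e+02]
```

Request:
step_arm([
  [[0,-0.18,0],[0,0,0],0.45],
  [[0,-0.18,0],[0,0,0],0.45],
  [[0,-0.18,0],[0,0,0],0.45],
  [[0,-0.18,0],[0,0,0],0.45],
  [[0,-0.18,0],[0,0,0],0.45],
  [[0,-0.18,0],[0,0,0],0.45],
  [[0,-0.06,0],[0,0,0],0.45],
])

```text
time: 0.98
tcp_pos: [253.1, -625.6, 404.1]
orientation: [[0.999, -0.0, 0.043], [-0.043, 0.001, 0.999], [-0.0, -1.0, 0.001]]
ft_force: [-0.3, -0.2, 0.4]
gripper_width: 0.452
```

```bash
python3 st.py 480 -200 404 -0.05
```

```text
t 0.97 p [ 253.1 -625.6  404.1] F [-0.32 -0.2   0.42] w 0.452 q [ 1.25  0.49 -0.22  1.54  0.11  1.12  0.96]
turn [-0.001   0.0071 -0.0004]
shift in target axes [2.0531e+02 9.0000e-02 4.3638e+02]
shift tool axes [208.4    0.46 434.91]
```

Request:
step_arm([
  [[0,0,0],[26,0,54],0.45],
  [[0,0,0],[26,0,54],0.45],
  [[0,0,0],[26,0,54],0.45],
  [[0,0,0],[26,0,54],0.45],
  [[0,0,0],[26,0,54],0.45],
  [[0,0,0],[26,0,54],0.45],
  [[0,0,0],[26,0,54],0.45],
  [[0,0,0],[26,0,54],0.45],
])

```text
time: 1.98
tcp_pos: [481.5, -201.9, 404.6]
orientation: [[0.999, -0.0, 0.046], [-0.046, -0.0, 0.999], [-0.0, -1.0, -0.0]]
ft_force: [0.6, -0.3, 1.1]
gripper_width: 0.45
```

```bash
python3 st.py 510.5 264.5 300 -0.05
```

```text
t 1.98 p [ 481.5 -201.9  404.6] F [ 0.56 -0.32  1.12] w 0.45 q [ 0.66  0.26 -0.45  1.89  0.13  1.02  0.11]
turn [ 0.0002  0.0037 -0.0002]
shift in target axes [  5.68 104.6  467.3 ]
shift tool axes [  7.43 104.51 467.29]
```

Request:
step_arm([
  [[0,0,0],[1,0,58],0.45],
  [[0,0,0],[1,10,58],0.45],
  [[0,0,0],[1,15,58],0.45],
  [[0,0,0],[1,15,58],0.45],
  [[0,0,0],[1,15,58],0.45],
  [[0,0,0],[1,15,58],0.45],
  [[0,0,0],[1,15,58],0.45],
  [[0,0,0],[0,15,58],0.45],
])

```text
time: 2.98
tcp_pos: [509.4, 261.0, 303.9]
orientation: [[0.999, -0.0, 0.047], [-0.047, -0.0, 0.999], [-0.0, -1.0, -0.0]]
ft_force: [0.2, 0.2, 0.9]
gripper_width: 0.445
```

Request:
step_arm([
  [[0,0,0],[0,0,0],0.45],
])

```text
time: 3.1
tcp_pos: [507.5, 264.8, 303.6]
orientation: [[0.999, -0.002, 0.038], [-0.038, 0.003, 0.999], [-0.003, -1.0, 0.003]]
ft_force: [0.1, -1.3, 0.8]
gripper_width: 0.45
```

```bash
python3 st.py 510.5 264.5 194 -0.052; python3 - <<'E'
from h import *
from workcell import r
for n,b in(('top',(180,200,120,120)),('scene',(330,160,150,150))):
    f=r.grab_frame(n);x,y,w,h=b
    cv2.imwrite(f'pics/{n}1.png',cv2.resize(f['frame'][y:y+h,x:x+w,::-1],None,fx=4,fy=4,interpolation=cv2.INTER_CUBIC))
E
```

```text
t 3.1 p [507.5 264.8 303.6] F [ 0.14 -1.28  0.85] w 0.45 q [-0.13  0.49 -0.59  1.86  0.34  0.89 -0.93]
turn [-0.0028  0.0143 -0.0026]
shift in target axes [  3.04 109.63  -0.18]
shift tool axes [  3.32 109.62  -0.53]
```

View pics/scene1.png

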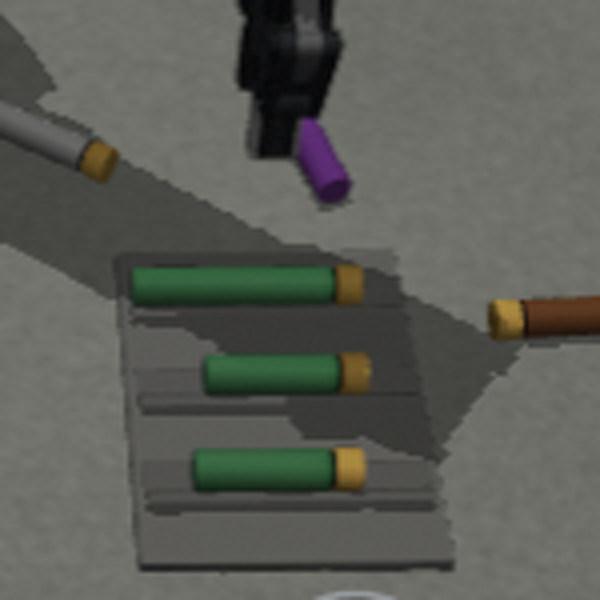

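The scene view shows the gripper over the long tube's lane, with the fingers around (400,180) in full-picture pixels. The tray is undisturbed. Next I descend.

Request:
step_arm([
  [[0,0.012,0],[3,20,0],0.45],
  [[0,0,0],[0,25,0],0.45],
  [[0,0,0],[0,25,0],0.45],
  [[0,0,0],[0,15,0],0.45],
  [[0,0,0],[0,10,0],0.45],
  [[0,0,0],[0,0,0],0.45],
  [[0,0,0],[0,0,0],0.45],
])

```text
time: 4.08
tcp_pos: [512.7, 259.6, 210.4]
orientation: [[0.998, 0.001, 0.058], [-0.058, 0.001, 0.998], [0.001, -1.0, 0.001]]
ft_force: [0.0, -0.3, 0.1]
gripper_width: 0.449
```

```bash
python3 st.py 510.5 264.5 194 -0.052; python3 - <<'E'
from h import *
from workcell import r
for n,b in(('top',(180,200,120,120)),('scene',(330,160,150,150))):
    f=r.grab_frame(n);x,y,w,h=b
    cv2.imwrite(f'pics/{n}2.png',cv2.resize(f['frame'][y:y+h,x:x+w,::-1],None,fx=4,fy=4,interpolation=cv2.INTER_CUBIC))
E
```

```text
t 4.08 p [512.7 259.6 210.4] F [ 0.05 -0.26  0.07] w 0.449 q [-0.18  0.62 -0.51  1.91  0.45  0.72 -1.02]
turn [-0.0006 -0.0061  0.0011]
shift in target axes [-2.44 16.37  4.83]
shift tool axes [-2.49 16.37  4.8 ]
```

View pics/scene2.png

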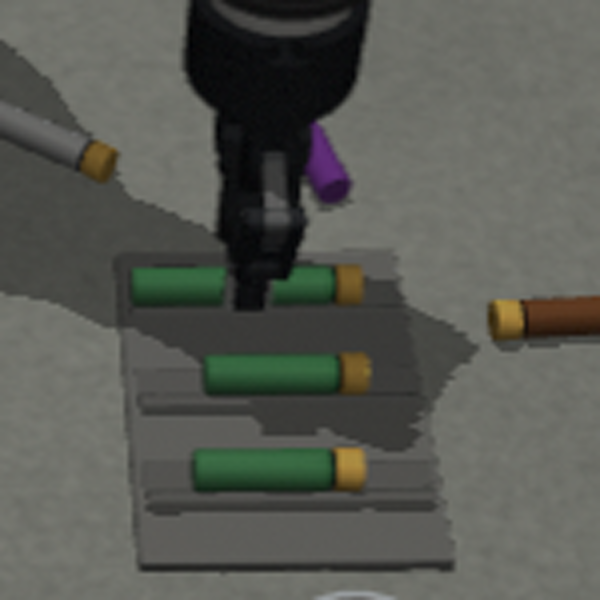

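View pics/top2.png

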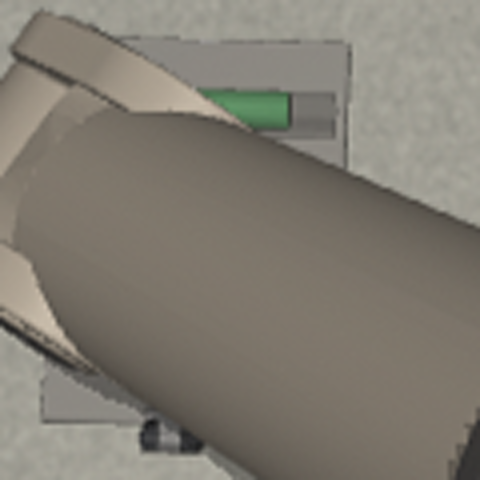

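The fingers straddle the long tube at about (392,230) in the scene view. Now I correct the small drift, go down the last 16 mm and close.

Request:
step_arm([
  [[0,-0.006,0],[-2.5,5,5],0.45],
  [[0,0,0],[0,5,0],0.45],
  [[0,0,0],[0,5,0],0.45],
  [[0,0,0],[0,0,0],0.45],
  [[0,0,0],[0,0,0],0.45],
])

```text
time: 4.8
tcp_pos: [510.2, 264.5, 194.6]
orientation: [[0.999, -0.0, 0.052], [-0.052, -0.0, 0.999], [-0.0, -1.0, -0.0]]
ft_force: [-0.5, 0.7, -0.8]
gripper_width: 0.447
```

```bash
python3 st.py 510.5 264.5 194 -0.052
```

```text
t 4.8 p [510.2 264.5 194.6] F [-0.52  0.7  -0.76] w 0.447 q [-0.2   0.65 -0.5   1.92  0.47  0.7  -1.04]
turn [ 0.0001 -0.0002 -0.0001]
shift in target axes [0.28 0.64 0.06]
shift tool axes [0.28 0.64 0.06]
```

Request:
step_arm([
  [[0,0,0],[0,0,0],0.15],
  [[0,0,0],[0,0,0],0.15],
  [[0,0,0],[0,0,0],0.15],
  [[0,0,0],[0,0,0],0.15],
  [[0,0,0],[0,0,0],0.15],
  [[0,0,0],[0,0,0],0.15],
], squeeze=30)

```text
time: 5.55
tcp_pos: [509.6, 264.6, 195.0]
orientation: [[0.999, -0.001, 0.052], [-0.052, -0.0, 0.999], [-0.001, -1.0, -0.0]]
ft_force: [-3.6, -0.7, 5.0]
gripper_width: 0.215
```

Request:
step_arm([
  [[0,0,0],[0,0,0],0.32],
  [[0,0,0],[0.5,0,0],0.32],
  [[0,0,0],[0,1,0],0.32],
  [[0,0,0],[0,1,0],0.32],
  [[0,0,0],[0,0,0],0.32],
  [[0,0,0],[0,0,0],0.32],
])

```text
time: 6.3
tcp_pos: [510.7, 264.5, 192.7]
orientation: [[0.999, -0.0, 0.052], [-0.052, -0.0, 0.999], [-0.0, -1.0, -0.0]]
ft_force: [-0.4, -0.2, -0.1]
gripper_width: 0.322
```

```bash
python3 st.py 510.5 264.5 193 -0.052
```

```text
t 6.3 p [510.7 264.5 192.7] F [-0.42 -0.2  -0.05] w 0.322 q [-0.21  0.65 -0.5   1.92  0.47  0.69 -1.04]
turn [ 0.      0.0001 -0.    ]
shift in target axes [-0.16 -0.34 -0.01]
shift tool axes [-0.16 -0.34 -0.01]
```

Request:
step_arm([
  [[0,0,0],[0,0,0],0.15],
  [[0,0,0],[0,0,0],0.15],
  [[0,0,0],[0,0,0],0.15],
  [[0,0,0],[0,0,0],0.15],
  [[0,0,0],[0,0,0],0.15],
], squeeze=30)

```text
time: 6.92
tcp_pos: [509.7, 264.7, 192.8]
orientation: [[0.999, -0.002, 0.052], [-0.052, -0.001, 0.999], [-0.002, -1.0, -0.001]]
ft_force: [-5.0, -1.1, 4.7]
gripper_width: 0.218
```

Request:
step_arm([
  [[0,0,0],[0,-5,0],0.15],
  [[0,0,0],[0,-10,0],0.15],
  [[0,0,0],[0,-25,0],0.15],
  [[0,0,0],[0,-25,0],0.15],
  [[0,0,0],[0,-25,0],0.15],
  [[0,0,0],[0,0,0],0.15],
  [[0,0,0],[0,0,0],0.15],
], squeeze=40)

```text
time: 7.8
tcp_pos: [510.6, 264.1, 282.4]
orientation: [[0.999, -0.0, 0.052], [-0.052, -0.0, 0.999], [-0.0, -1.0, -0.0]]
ft_force: [-0.2, 0.4, -1.4]
gripper_width: 0.213
```

```bash
python3 st.py 490 -76 290 0.018; python3 - <<'E'
from h import *
from workcell import r
for n,b in(('top',(180,200,120,120)),('scene',(330,130,150,150))):
    f=r.grab_frame(n);x,y,w,h=b
    cv2.imwrite(f'pics/{n}3.png',cv2.resize(f['frame'][y:y+h,x:x+w,::-1],None,fx=4,fy=4,interpolation=cv2.INTER_CUBIC))
E
```

```text
t 7.8 p [510.6 264.1 282.4] F [-0.17  0.36 -1.43] w 0.213 q [-0.15  0.52 -0.57  1.87  0.37  0.85 -0.96]
turn [ 0.0004 -0.0703 -0.0001]
shift in target axes [ -26.75   -7.63 -339.67]
shift tool axes [  -2.81   -7.48 -340.72]
```

View pics/scene3.png

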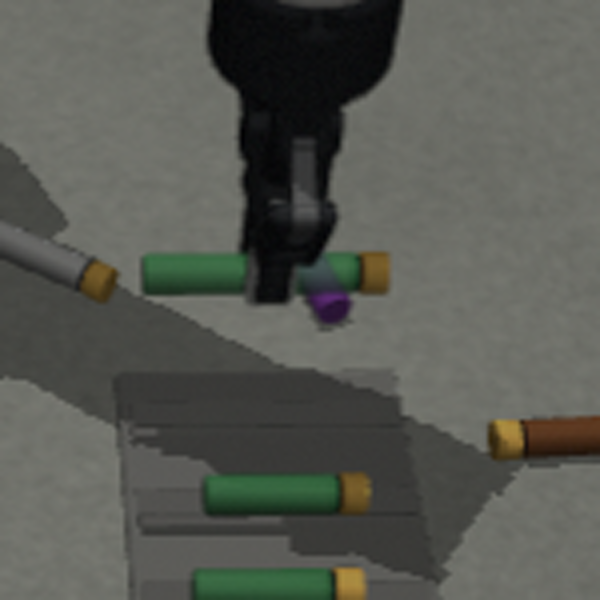

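The tube is held level between about (366,198) and (427,198) in the scene view, and the short tubes have not moved. I carry it to the groove.

Request:
step_arm([
  [[0,-0.07,0],[0,-8,0],0.15],
  [[0,0,0],[-4,0,-50],0.15],
  [[0,0,0],[-4,0,-50],0.15],
  [[0,0,0],[-4,0,-50],0.15],
  [[0,0,0],[-4,0,-50],0.15],
  [[0,0,0],[-4,0,-50],0.15],
  [[0,0,0],[-4,0,-50],0.15],
  [[0,0,0],[-3,0,-40],0.15],
])

```text
time: 8.9
tcp_pos: [489.1, -78.2, 289.9]
orientation: [[1.0, -0.002, -0.017], [0.017, -0.0, 1.0], [-0.002, -1.0, -0.0]]
ft_force: [0.2, -0.2, -0.1]
gripper_width: 0.212
```

Request:
step_arm([
  [[0,0,0],[0,0,0],0.15],
  [[0,0,0],[0,0,0],0.15],
  [[0,0,0],[0,0,0],0.15],
])

```text
time: 9.28
tcp_pos: [489.9, -74.5, 290.5]
orientation: [[1.0, -0.0, -0.02], [0.02, 0.001, 1.0], [-0.0, -1.0, 0.001]]
ft_force: [-0.5, 0.3, -0.5]
gripper_width: 0.211
```

```bash
python3 st.py 490 -76 230 0.018; python3 - <<'E'
from h import *
from workcell import r
for n,b in(('top',(330,220,200,150)),('scene',(85,130,200,150))):
    f=r.grab_frame(n);x,y,w,h=b;pickle.dump(f,open(n+'4.pkl','wb'))
    cv2.imwrite(f'pics/{n}4.png',cv2.resize(f['frame'][y:y+h,x:x+w,::-1],None,fx=4,fy=4,interpolation=cv2.INTER_CUBIC))
E
```

```text
t 9.28 p [489.9 -74.5 290.5] F [-0.52  0.33 -0.48] w 0.211 q [ 0.5   0.39 -0.57  2.05  0.3   0.78 -0.23]
turn [-0.0008  0.0024 -0.0003]
shift in target axes [ 0.11 60.51 -1.5 ]
shift tool axes [ 0.12 60.51 -1.55]
```

View pics/scene4.png

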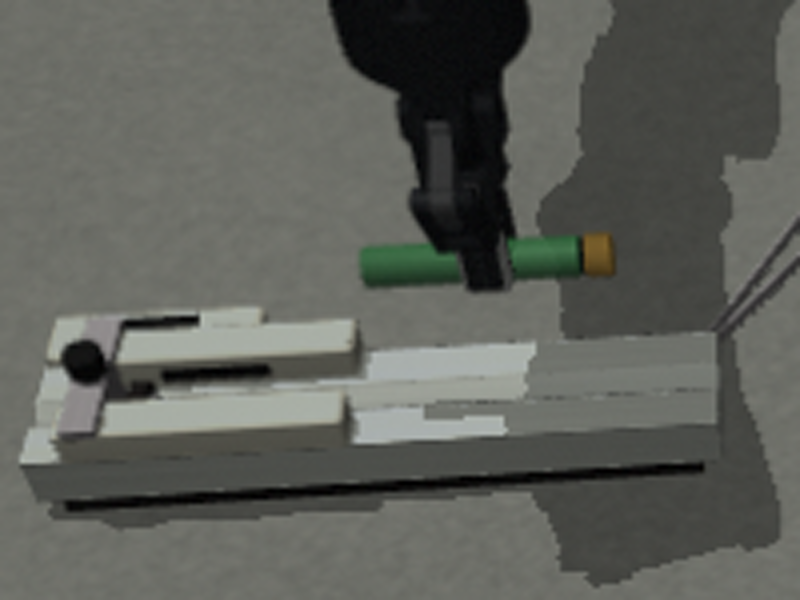

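View pics/top4.png

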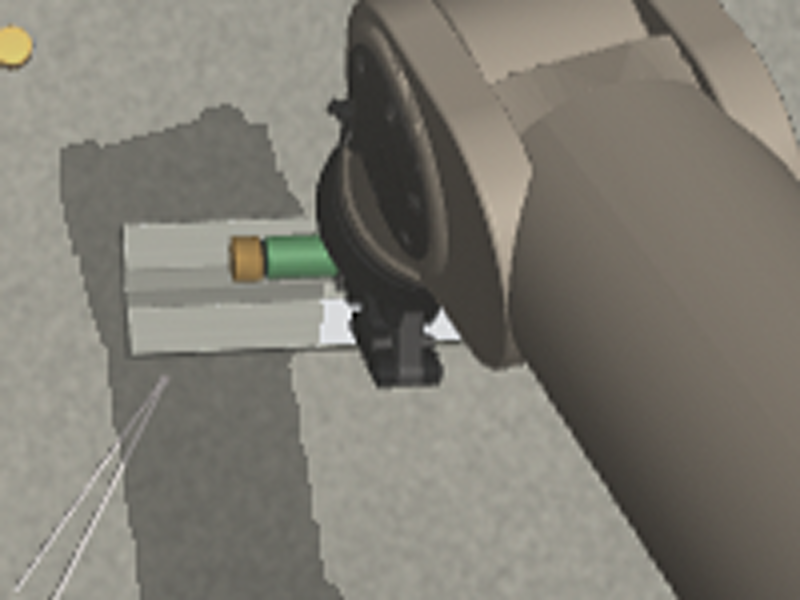

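```bash
python3 - <<'E'
from h import *
z=lambda x,y,ox,oy,s:((x+.5)/s-.5+ox,(y+.5)/s-.5+oy)
T=pickle.load(open('top4.pkl','rb'));S=pickle.load(open('scene4.pkl','rb'))
for p in((229,258),(263,258),(325,256)): print('T',onz(T,z(*p,330,220,4),121.8).round(1))
for p in((614,254),(580,256),(361,266)): print('S',onz(S,z(*p,85,130,4),121.8).round(1))
E
```

```text
T [490.6 -20.  121.8]
T [490.2 -34.6 121.8]
T [490.3 -61.4 121.8]
S [489.7 -19.6 121.8]
S [490.1 -34.7 121.8]
S [ 490.8 -131.3  121.8]
```

The tube's axis is over the groove (x about 490.3) with its bottom near y -131, about 20 mm short of the housing mouth. I lower it.

Request:
step_arm([
  [[0,0,0],[0,15,-1],0.15],
  [[0,0,0],[0,20,0],0.15],
  [[0,0,0],[0,15,0],0.15],
  [[0,0,0],[0,10,0],0.15],
  [[0,0,0],[0,6,0],0.15],
  [[0,0,0],[0,3,0],0.15],
  [[0,0,0],[0,0,0],0.15],
  [[0,0,0],[0,0,0],0.15],
])

```text
time: 10.38
tcp_pos: [490.0, -77.0, 222.1]
orientation: [[1.0, 0.001, -0.018], [0.018, -0.0, 1.0], [0.001, -1.0, -0.0]]
ft_force: [-0.2, -0.3, -1.4]
gripper_width: 0.214
```

```bash
python3 st.py 490 -76 213 0.018
```

```text
t 10.38 p [490.  -77.  222.1] F [-0.18 -0.31 -1.4 ] w 0.214 q [ 0.44  0.5  -0.5   2.09  0.4   0.64 -0.32]
turn [ 0.0002 -0.0001  0.0008]
shift in target axes [0.03 9.09 0.99]
shift tool axes [0.02 9.09 0.99]
```

Request:
step_arm([
  [[0,0,0],[0,3,0.5],0.15],
  [[0,0,0],[0,2,0],0.15],
  [[0,0,0],[0,2,0],0.15],
  [[0,0,0],[0,1,0],0.15],
  [[0,0,0],[0,0,0],0.15],
  [[0,0,0],[0,0,0],0.15],
])

```text
time: 11.12
tcp_pos: [489.7, -76.4, 213.7]
orientation: [[1.0, -0.0, -0.018], [0.018, 0.0, 1.0], [-0.0, -1.0, 0.0]]
ft_force: [0.6, 0.4, -1.3]
gripper_width: 0.213
```

Request:
step_arm([
  [[0,0,0],[0,0.6,0],0.15],
  [[0,0,0],[0,0,0],0.15],
  [[0,0,0],[0,0,0],0.15],
])

```text
time: 11.5
tcp_pos: [489.8, -76.4, 213.6]
orientation: [[1.0, 0.0, -0.018], [0.018, -0.0, 1.0], [-0.0, -1.0, -0.0]]
ft_force: [-2.5, -0.0, 6.2]
gripper_width: 0.212
```

Request:
step_arm([
  [[0,0,0],[0,0,0],0.25],
  [[0,0,0],[0,0,0],0.35],
  [[0,0,0],[0,0,0],0.45],
  [[0,0,0],[0,0,0],0.5],
  [[0,0,0],[0,0,0],0.5],
])

```text
time: 12.12
tcp_pos: [489.8, -76.5, 213.1]
orientation: [[1.0, 0.0, -0.018], [0.018, -0.0, 1.0], [0.0, -1.0, -0.0]]
ft_force: [1.0, -0.4, -0.1]
gripper_width: 0.497
```

Request:
step_arm([
  [[0,0,0],[0,-5,0],0.5],
  [[0,0,0],[0,-15,0],0.5],
  [[0,0,0],[0,-20,0],0.5],
  [[0,0,0],[0,-20,0],0.5],
  [[0,0,0],[0,0,0],0.5],
  [[0,0,0],[0,0,0],0.5],
])

```text
time: 12.88
tcp_pos: [489.6, -76.5, 273.1]
orientation: [[1.0, 0.0, -0.018], [0.018, -0.0, 1.0], [0.0, -1.0, -0.0]]
ft_force: [0.3, -1.0, 0.2]
gripper_width: 0.496
```

```bash
python3 st.py 489 0 275 0.018; python3 - <<'E'
from h import *
from workcell import r
for n,b in(('top',(330,220,200,150)),('scene',(85,130,200,150))):
    f=r.grab_frame(n);x,y,w,h=b;pickle.dump(f,open(n+'5.pkl','wb'))
    cv2.imwrite(f'pics/{n}5.png',cv2.resize(f['frame'][y:y+h,x:x+w,::-1],None,fx=4,fy=4,interpolation=cv2.INTER_CUBIC))
E
```

```text
t 12.88 p [489.6 -76.5 273.1] F [ 0.33 -1.02  0.24] w 0.496 q [ 0.49  0.42 -0.55  2.06  0.32  0.74 -0.25]
turn [ 0.0002 -0.0002  0.0001]
shift in target axes [ 0.78 -1.86 76.55]
shift tool axes [ 0.77 -1.88 76.55]
```

View pics/scene5.png

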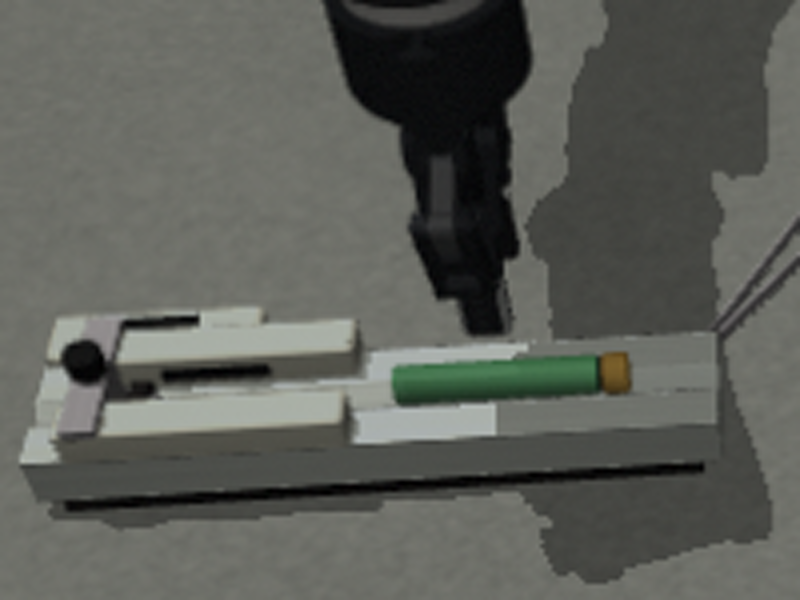

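View pics/top5.png

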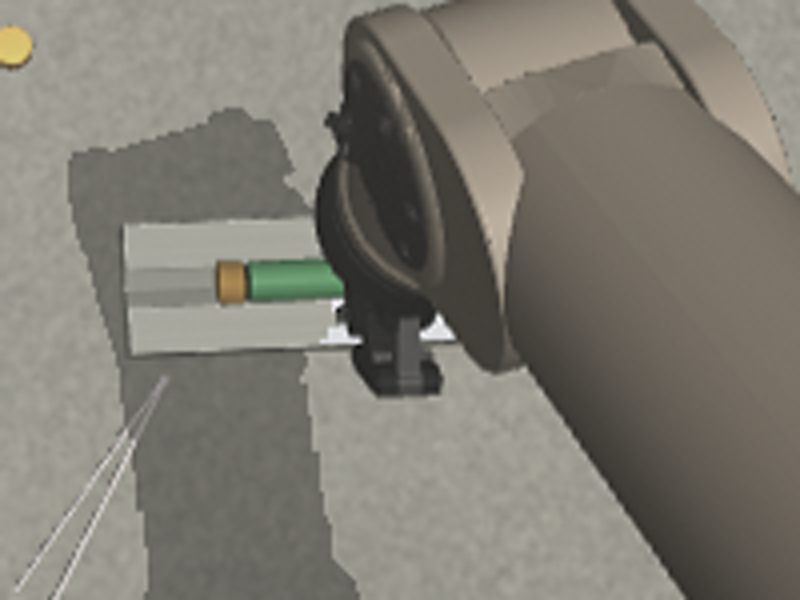

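The tube lies seated in the groove in both views. Its cap is at about (239,223) and its bottom at about (183,226) in the scene view, clear of the cheeks. I close the fingers and go behind the cap.

Request:
step_arm([
  [[0,0,0],[0,0,20],0],
  [[0,0,0],[0,0,35],0],
  [[0,0,0],[0,0,32],0],
  [[0,0,0],[0,20,0],0],
  [[0,0,0],[0,20,0],0],
  [[0,0,0],[0,10,0],0],
  [[0,0,0],[0,0,0],0],
  [[0,0,0],[0,0,0],0],
])

```text
time: 13.98
tcp_pos: [488.5, 10.6, 223.5]
orientation: [[1.0, 0.001, -0.018], [0.018, 0.0, 1.0], [0.001, -1.0, 0.0]]
ft_force: [0.4, -0.3, 0.5]
gripper_width: 0.002
```

```bash
python3 st.py 488.6 10 214.5 0.018; python3 - <<'E'
from h import *
from workcell import r
for n,b in(('top',(330,220,200,150)),('scene',(85,130,200,150))):
    f=r.grab_frame(n);x,y,w,h=b;pickle.dump(f,open(n+'6.pkl','wb'))
    cv2.imwrite(f'pics/{n}6.png',cv2.resize(f['frame'][y:y+h,x:x+w,::-1],None,fx=4,fy=4,interpolation=cv2.INTER_CUBIC))
E
```

```text
t 13.97 p [488.5  10.6 223.5] F [ 0.44 -0.32  0.53] w 0.002 q [ 0.28  0.49 -0.52  2.11  0.41  0.64 -0.51]
turn [-0.0001 -0.0002  0.0006]
shift in target axes [ 0.09  8.99 -0.56]
shift tool axes [ 0.08  8.99 -0.56]
```

View pics/scene6.png

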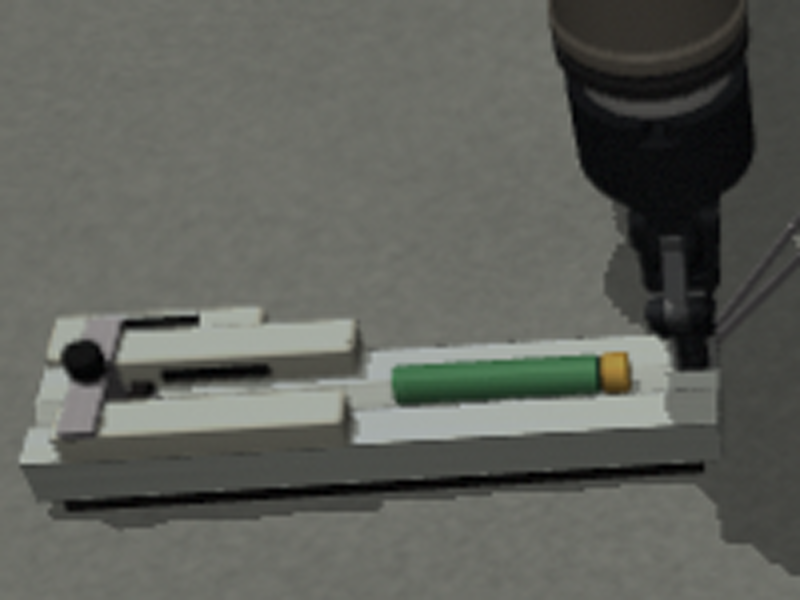

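Request:
step_arm([
  [[0,0,0],[0,5,0],0],
  [[0,0,0],[0,3.5,0],0],
  [[0,0,0],[0,0,0],0],
  [[0,0,0],[0,0,-5],0],
  [[0,0,0],[0,0,-5],0],
  [[0,0,0],[0,0,-5],0],
  [[0,0,0],[0,0,-5],0],
  [[0,0,0],[0,0,-5],0],
])

```text
time: 15.08
tcp_pos: [488.7, -14.8, 214.6]
orientation: [[1.0, 0.0, -0.018], [0.018, 0.0, 1.0], [0.0, -1.0, 0.0]]
ft_force: [-0.2, 0.5, 0.1]
gripper_width: -0.002
```

```bash
python3 st.py 489.9 -65 215 0.018
```

```text
t 15.07 p [488.7 -14.8 214.6] F [-0.17  0.47  0.1 ] w -0.002 q [ 0.32  0.51 -0.51  2.11  0.42  0.62 -0.47]
turn [-0.0002 -0.0001  0.0001]
shift in target axes [  0.31  -0.36 -50.26]
shift tool axes [  0.32  -0.37 -50.26]
```

Request:
step_arm([
  [[0,0,0],[0,0,-6],0],
  [[0,0,0],[0,0,-6],0],
  [[0,0,0],[0,0,-6],0],
  [[0,0,0],[0,0,-6],0],
  [[0,0,0],[0,0,-6],0],
  [[0,0,0],[0,0,-6],0],
  [[0,0,0],[0,0,-6],0],
  [[0,0,0],[0,0,-6],0],
])

```text
time: 16.08
tcp_pos: [489.6, -62.9, 214.6]
orientation: [[1.0, 0.0, -0.018], [0.018, -0.0, 1.0], [0.0, -1.0, -0.0]]
ft_force: [0.2, 1.9, 1.4]
gripper_width: -0.0
```

```bash
python3 st.py 489.9 -80 215 0.018; python3 - <<'E'
from h import *
from workcell import r
for n,b in(('top',(330,220,200,150)),('scene',(85,130,200,150))):
    f=r.grab_frame(n);x,y,w,h=b;pickle.dump(f,open(n+'7.pkl','wb'))
    cv2.imwrite(f'pics/{n}7.png',cv2.resize(f['frame'][y:y+h,x:x+w,::-1],None,fx=4,fy=4,interpolation=cv2.INTER_CUBIC))
E
```

```text
t 16.07 p [489.6 -62.9 214.6] F [0.21 1.91 1.36] w -0.0 q [ 0.42  0.51 -0.51  2.1   0.42  0.63 -0.36]
turn [ 0.     -0.      0.0001]
shift in target axes [ 1.000e-02 -3.800e-01 -1.715e+01]
shift tool axes [ 1.000e-02 -3.700e-01 -1.715e+01]
```

View pics/scene7.png

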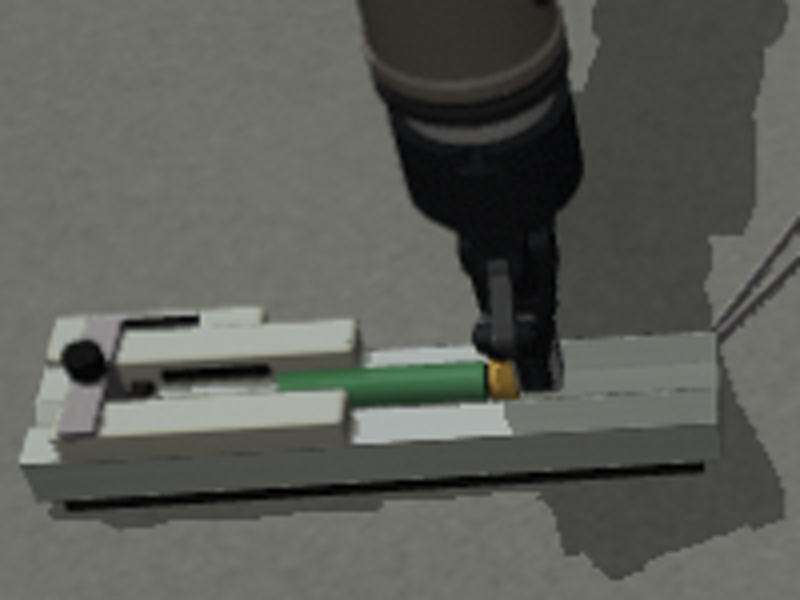

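The tube is being pushed cleanly: its bottom is between the cheeks at about (154,226), and the fingers are behind the cap at about (214,224). I go on slowly, watching the force.

Request:
step_arm([
  [[0,0,0],[0,0,-3],0],
  [[0,0,0],[0,0,-3],0],
  [[0,0,0],[0,0,-3],0],
  [[0,0,0],[0,0,-3],0],
  [[0,0,0],[0,0,-3],0],
  [[0,0,0],[0,0,-3],0],
  [[0,0,0],[0,0,-3],0],
  [[0,0,0],[0,0,-3],0],
])

```text
time: 17.18
tcp_pos: [489.9, -86.7, 214.6]
orientation: [[1.0, -0.0, -0.018], [0.018, -0.0, 1.0], [-0.0, -1.0, -0.0]]
ft_force: [0.7, 1.5, -0.2]
gripper_width: -0.001
```

Request:
step_arm([
  [[0,0,0],[0,0,-2],0],
  [[0,0,0],[0,0,-2],0],
  [[0,0,0],[0,0,-2],0],
])

```text
time: 17.55
tcp_pos: [490.1, -92.5, 214.6]
orientation: [[1.0, -0.0, -0.018], [0.018, -0.0, 1.0], [-0.0, -1.0, -0.0]]
ft_force: [-0.9, 2.0, 0.4]
gripper_width: 0.001
```

Request:
step_arm([
  [[0,0,0],[0,0,-2],0],
  [[0,0,0],[0,0,-2],0],
  [[0,0,0],[0,0,-2],0],
])

```text
time: 17.92
tcp_pos: [490.2, -98.5, 214.6]
orientation: [[1.0, 0.0, -0.018], [0.018, -0.0, 1.0], [0.0, -1.0, -0.0]]
ft_force: [-0.1, 1.3, 0.5]
gripper_width: 0.002
```

Request:
step_arm([
  [[0,0,0],[0,0,-1.5],0],
  [[0,0,0],[0,0,-1.5],0],
])

```text
time: 18.18
tcp_pos: [490.2, -101.5, 214.6]
orientation: [[1.0, 0.0, -0.018], [0.018, -0.0, 1.0], [0.0, -1.0, -0.0]]
ft_force: [-0.1, 0.8, -0.1]
gripper_width: 0.004
```

Request:
step_arm([
  [[0,0,0],[0,0,-1.5],0],
  [[0,0,0],[0,0,-1.5],0],
])

```text
time: 18.42
tcp_pos: [490.3, -104.5, 214.6]
orientation: [[1.0, 0.0, -0.018], [0.018, -0.0, 1.0], [0.0, -1.0, -0.0]]
ft_force: [0.4, 0.9, 0.6]
gripper_width: -0.001
```

Request:
step_arm([
  [[0,0,0],[0,0,-1.5],0],
  [[0,0,0],[0,0,-1.5],0],
])

```text
time: 18.68
tcp_pos: [490.4, -107.6, 214.6]
orientation: [[1.0, 0.0, -0.018], [0.018, -0.0, 1.0], [0.0, -1.0, -0.0]]
ft_force: [0.2, -0.0, -0.2]
gripper_width: 0.003
```

Request:
step_arm([
  [[0,0,0],[0,0,-1.5],0],
  [[0,0,0],[0,0,-1.5],0],
])

```text
time: 18.92
tcp_pos: [490.4, -110.6, 214.6]
orientation: [[1.0, 0.0, -0.018], [0.018, -0.0, 1.0], [0.0, -1.0, -0.0]]
ft_force: [-0.9, 1.2, 0.3]
gripper_width: -0.002
```

Request:
step_arm([
  [[0,0,0],[0,0,-1],0],
  [[0,0,0],[0,0,-1],0],
])

```text
time: 19.18
tcp_pos: [490.4, -112.5, 214.6]
orientation: [[1.0, 0.0, -0.018], [0.018, -0.0, 1.0], [0.0, -1.0, -0.0]]
ft_force: [-0.2, 0.5, -0.3]
gripper_width: 0.002
```

Request:
step_arm([
  [[0,0,0],[0,0,-1],0],
  [[0,0,0],[0,0,-1],0],
])

```text
time: 19.42
tcp_pos: [490.5, -114.5, 214.6]
orientation: [[1.0, 0.0, -0.018], [0.018, -0.0, 1.0], [0.0, -1.0, -0.0]]
ft_force: [0.2, 0.3, 0.0]
gripper_width: -0.005
```

Request:
step_arm([
  [[0,0,0],[0,0,-1],0],
  [[0,0,0],[0,0,-1],0],
])

```text
time: 19.68
tcp_pos: [490.5, -116.5, 214.6]
orientation: [[1.0, 0.0, -0.018], [0.018, -0.0, 1.0], [0.0, -1.0, -0.0]]
ft_force: [-0.9, 0.8, -0.1]
gripper_width: -0.002
```

```bash
python3 - <<'E'
from h import *
from workcell import r
for n,b in(('top',(330,220,200,150)),('scene',(85,130,200,150))):
    f=r.grab_frame(n);x,y,w,h=b;pickle.dump(f,open(n+'8.pkl','wb'))
    cv2.imwrite(f'pics/{n}8.png',cv2.resize(f['frame'][y:y+h,x:x+w,::-1],None,fx=4,fy=4,interpolation=cv2.INTER_CUBIC))
E
```

```text
(no output)
```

View pics/scene8.png

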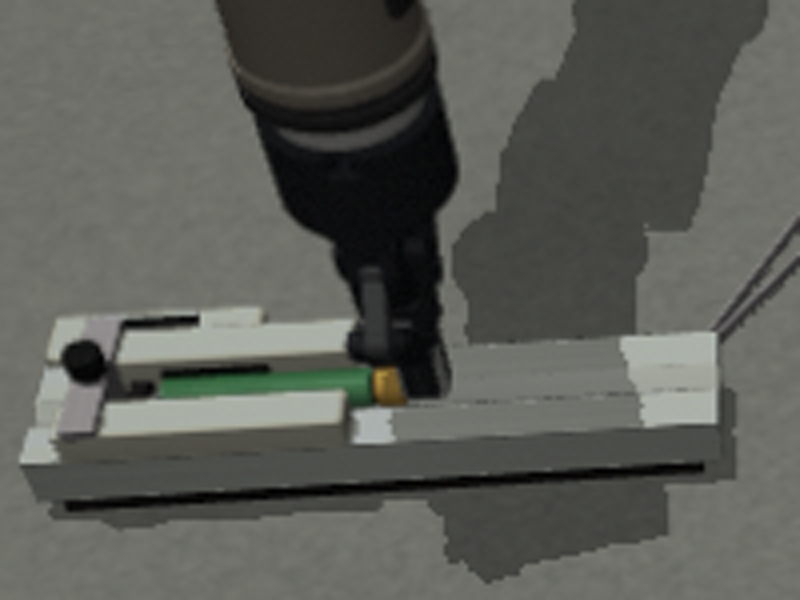

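The tube's bottom is at about (125,226), a few mm short of the black disc at about (122,227). Its cap is still outside the mouth. I continue in 1 mm rows.

Request:
step_arm([
  [[0,0,0],[0,0,-1],0],
  [[0,0,0],[0,0,-1],0],
])

```text
time: 20.02
tcp_pos: [490.6, -118.4, 214.6]
orientation: [[1.0, 0.0, -0.018], [0.018, -0.0, 1.0], [0.0, -1.0, -0.0]]
ft_force: [-0.6, 0.8, 1.1]
gripper_width: 0.004
```

Request:
step_arm([
  [[0,0,0],[0,0,-1],0],
])

```text
time: 20.15
tcp_pos: [490.6, -119.5, 214.6]
orientation: [[1.0, 0.0, -0.018], [0.018, -0.0, 1.0], [0.0, -1.0, -0.0]]
ft_force: [0.6, 0.1, 0.9]
gripper_width: -0.002
```

Request:
step_arm([
  [[0,0,0],[0,0,-1],0],
])

```text
time: 20.27
tcp_pos: [490.6, -120.5, 214.6]
orientation: [[1.0, 0.0, -0.018], [0.018, -0.0, 1.0], [0.0, -1.0, -0.0]]
ft_force: [0.1, 0.7, 0.5]
gripper_width: -0.004
```

Request:
step_arm([
  [[0,0,0],[0,0,-1],0],
])

```text
time: 20.4
tcp_pos: [490.6, -121.5, 214.6]
orientation: [[1.0, 0.0, -0.018], [0.018, 0.0, 1.0], [0.0, -1.0, 0.0]]
ft_force: [-0.0, 0.7, -0.6]
gripper_width: -0.0
```

Request:
step_arm([
  [[0,0,0],[0,0,-1],0],
])

```text
time: 20.52
tcp_pos: [490.6, -122.5, 214.6]
orientation: [[1.0, 0.0, -0.018], [0.018, -0.0, 1.0], [0.0, -1.0, -0.0]]
ft_force: [-0.6, 1.2, -0.1]
gripper_width: -0.0
```

Request:
step_arm([
  [[0,0,0],[0,0,-1],0],
])

```text
time: 20.65
tcp_pos: [490.7, -123.3, 214.6]
orientation: [[1.0, 0.0, -0.018], [0.018, 0.0, 1.0], [0.0, -1.0, 0.0]]
ft_force: [-0.1, 2.5, -0.5]
gripper_width: 0.002
```

Request:
step_arm([
  [[0,0,0],[0,0,-1],0],
])

```text
time: 20.78
tcp_pos: [490.7, -123.9, 214.6]
orientation: [[1.0, 0.0, -0.018], [0.018, 0.001, 1.0], [0.0, -1.0, 0.001]]
ft_force: [-1.1, 4.5, 0.1]
gripper_width: -0.0
```

Request:
step_arm([
  [[0,0,0],[0,0,-1],0],
])

```text
time: 20.9
tcp_pos: [490.7, -124.6, 214.6]
orientation: [[1.0, 0.0, -0.019], [0.019, 0.001, 1.0], [0.0, -1.0, 0.001]]
ft_force: [-0.9, 6.1, 1.4]
gripper_width: 0.003
```

Request:
step_arm([
  [[0,0,0],[0,0,0],0],
])

```text
time: 21.02
tcp_pos: [490.7, -124.6, 214.6]
orientation: [[1.0, 0.0, -0.019], [0.019, 0.001, 1.0], [0.0, -1.0, 0.001]]
ft_force: [-1.9, 5.2, 1.0]
gripper_width: -0.003
```

Request:
step_arm([
  [[0,0,0],[0,0,-1],0],
])

```text
time: 21.15
tcp_pos: [490.7, -125.1, 214.6]
orientation: [[1.0, 0.0, -0.019], [0.019, 0.002, 1.0], [0.0, -1.0, 0.002]]
ft_force: [-0.6, 6.9, -0.2]
gripper_width: 0.002
```

Request:
step_arm([
  [[0,0,0],[0,0,-1],0],
])

```text
time: 21.28
tcp_pos: [490.7, -125.6, 214.6]
orientation: [[1.0, -0.0, -0.02], [0.02, 0.002, 1.0], [0.0, -1.0, 0.002]]
ft_force: [-1.4, 9.2, 2.2]
gripper_width: 0.001
```

Request:
step_arm([
  [[0,0,0],[0,0,0],0],
])

```text
time: 21.4
tcp_pos: [490.7, -125.6, 214.6]
orientation: [[1.0, 0.0, -0.02], [0.02, 0.002, 1.0], [0.0, -1.0, 0.002]]
ft_force: [-1.2, 8.0, 1.2]
gripper_width: 0.005
```

Request:
step_arm([
  [[0,0,0],[0,0,-1],0],
])

```text
time: 21.52
tcp_pos: [490.7, -126.1, 214.6]
orientation: [[1.0, 0.0, -0.02], [0.02, 0.003, 1.0], [0.0, -1.0, 0.003]]
ft_force: [-2.4, 10.4, 2.1]
gripper_width: 0.002
```

Request:
step_arm([
  [[0,0,0],[0,0,0],0],
  [[0,0,0],[0,0,0],0],
])

```text
time: 21.78
tcp_pos: [490.7, -126.1, 214.6]
orientation: [[1.0, 0.0, -0.02], [0.02, 0.003, 1.0], [0.0, -1.0, 0.003]]
ft_force: [-1.6, 9.2, 2.1]
gripper_width: -0.002
```

Request:
step_arm([
  [[0,0,0],[0,0,0],0],
  [[0,0,0],[0,0,0],0],
])

```text
time: 22.02
tcp_pos: [490.7, -126.1, 214.6]
orientation: [[1.0, -0.0, -0.02], [0.02, 0.003, 1.0], [0.0, -1.0, 0.003]]
ft_force: [-1.6, 8.8, 2.1]
gripper_width: -0.003
```

Request:
step_arm([
  [[0,0,0],[0,0,-0.4],0],
  [[0,0,0],[0,0,0],0],
  [[0,0,0],[0,0,0],0],
])

```text
time: 22.4
tcp_pos: [490.8, -126.1, 214.6]
orientation: [[1.0, 0.0, -0.021], [0.021, 0.003, 1.0], [0.0, -1.0, 0.003]]
ft_force: [-0.8, 10.1, 2.6]
gripper_width: 0.005
```

Request:
step_arm([
  [[0,0,0],[0,0,0.7],0],
  [[0,0,0],[0,0,0.7],0],
  [[0,0,0],[0,0,0.7],0],
  [[0,0,0],[0,0,0.7],0],
  [[0,0,0],[0,0,0.7],0],
  [[0,0,0],[0,0,0.7],0],
  [[0,0,0],[0,0,0.5],0],
  [[0,0,0],[0,0,0.5],0],
])

```text
time: 23.4
tcp_pos: [490.7, -124.0, 214.6]
orientation: [[1.0, 0.0, -0.018], [0.018, -0.0, 1.0], [0.0, -1.0, -0.0]]
ft_force: [0.6, 1.4, 1.0]
gripper_width: -0.005
```

Request:
step_arm([
  [[0,0,0],[0,0,0.5],0],
  [[0,0,0],[0,0,0.5],0],
  [[0,0,0],[0,0,1],0],
  [[0,0,0],[0,0,2],0],
  [[0,0,0],[0,0,5],0],
  [[0,0,0],[0,0,20],0],
  [[0,0,0],[0,0,40],0],
  [[0,0,0],[0,-20,40],0],
])

```text
time: 24.4
tcp_pos: [488.0, -13.5, 233.9]
orientation: [[1.0, -0.002, -0.018], [0.018, 0.0, 1.0], [-0.002, -1.0, 0.0]]
ft_force: [0.4, 0.5, 1.2]
gripper_width: 0.002
```

Request:
step_arm([
  [[0,0,0],[0,-30,50],0],
  [[0,0,0],[0,-30,50],0],
  [[0,0,0],[0,-30,50],0],
  [[0,0,0],[0,-30,50],0],
  [[0,0,0],[0,0,0],0],
  [[0,0,0],[0,0,0],0],
])

```text
time: 25.15
tcp_pos: [484.7, 185.1, 354.2]
orientation: [[1.0, -0.0, -0.018], [0.018, -0.001, 1.0], [-0.0, -1.0, -0.001]]
ft_force: [-0.1, -0.4, -0.6]
gripper_width: 0.002
```

```bash
python3 - <<'E'
from h import *
from workcell import r
for n,b in(('top',(350,240,200,90)),('scene',(85,185,200,90))):
    f=r.grab_frame(n);x,y,w,h=b;pickle.dump(f,open(n+'9.pkl','wb'));cv2.imwrite(f'pics/{n}9f.png',f['frame'][:,:,::-1])
    cv2.imwrite(f'pics/{n}9.png',cv2.resize(f['frame'][y:y+h,x:x+w,::-1],None,fx=4,fy=4,interpolation=cv2.INTER_CUBIC))
E
```

```text
(no output)
```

View pics/scene9.png

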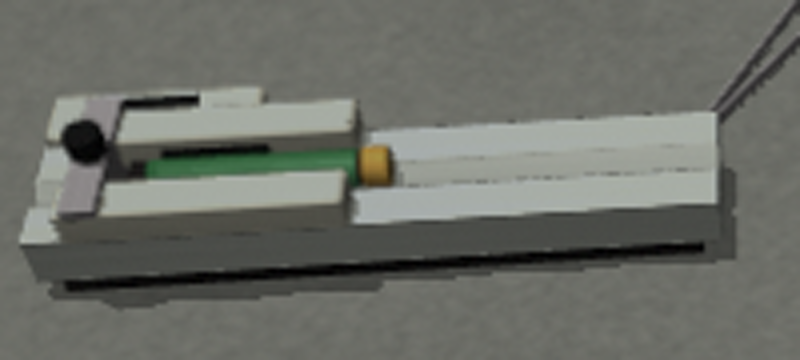

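View pics/top9.png

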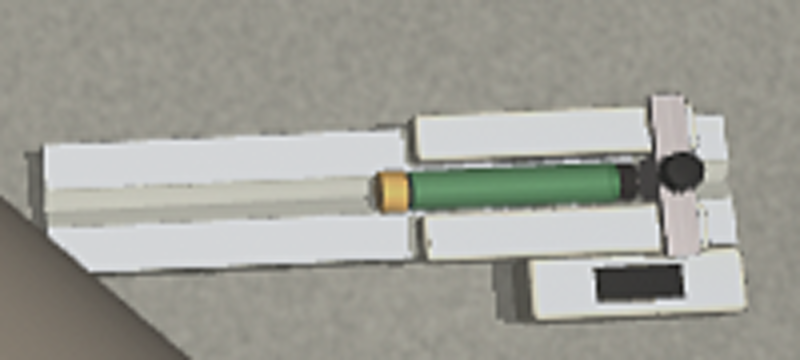

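View pics/scene9f.png

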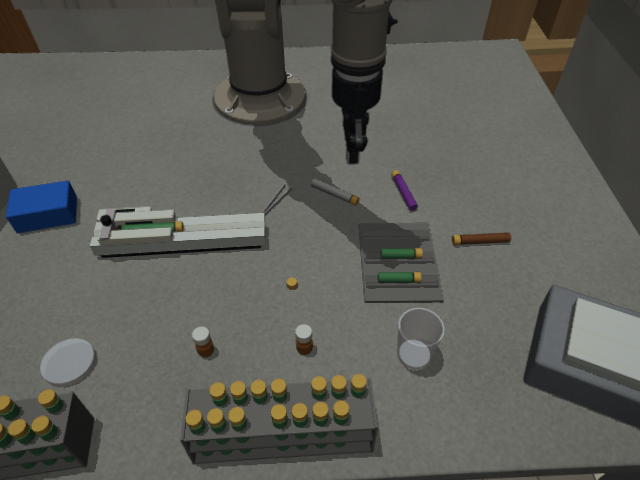

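```bash
python3 - <<'E'
from h import *
for n in('','9'):
    f=pickle.load(open(f'top{n}.pkl','rb'));print('T',f['frame'][284:286,492:514].mean(0).astype(int).sum(1).tolist() if 0 else f['frame'][285,494:514].astype(int).sum(1).tolist(), f['frame'][285,494:514,1].astype(int).tolist())
z=lambda x,y,ox,oy,s:((x+.5)/s-.5+ox,(y+.5)/s-.5+oy)
T=pickle.load(open('top9.pkl','rb'));S=pickle.load(open('scene9.pkl','rb'))
print('T cap',onz(T,z(376,191,350,240,4),44.1),'bot',onz(T,z(620,184,350,240,4),46))
print('S cap',onz(S,z(391,168,85,185,4),44.1))
T0=pickle.load(open('top.pkl','rb'));print('disc face0',onz(T0,z(609,122,350,255,4),50))
E
```

```text
T [547, 544, 546, 545, 368, 384, 388, 276, 364, 385, 110, 166, 165, 164, 165, 181, 199, 197, 195, 194] [186, 185, 186, 186, 125, 131, 132, 93, 120, 127, 37, 55, 55, 54, 55, 60, 66, 65, 65, 64]
T [358, 358, 359, 357, 356, 361, 356, 366, 331, 339, 339, 152, 170, 170, 168, 273, 203, 202, 202, 200] [149, 148, 149, 149, 148, 150, 148, 152, 139, 143, 144, 50, 56, 57, 56, 90, 68, 66, 67, 66]
T cap [ 491.84437511 -134.19543452   44.1       ] bot [ 491.80519854 -246.84589976   46.        ]
S cap [ 492.2899288  -133.70531416   44.1       ]
disc face0 [ 492.37747321 -240.59234519   50.        ]
```

```bash
python3 - <<'E'
from h import *
a=[cv2.resize(pickle.load(open(f'top{n}.pkl','rb'))['frame'][270:300,480:530,::-1],None,fx=12,fy=9,interpolation=cv2.INTER_NEAREST) for n in('','9')]
cv2.imwrite('pics/cmp.png',np.vstack(a))
E
```

```text
(no output)
```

View pics/cmp.png

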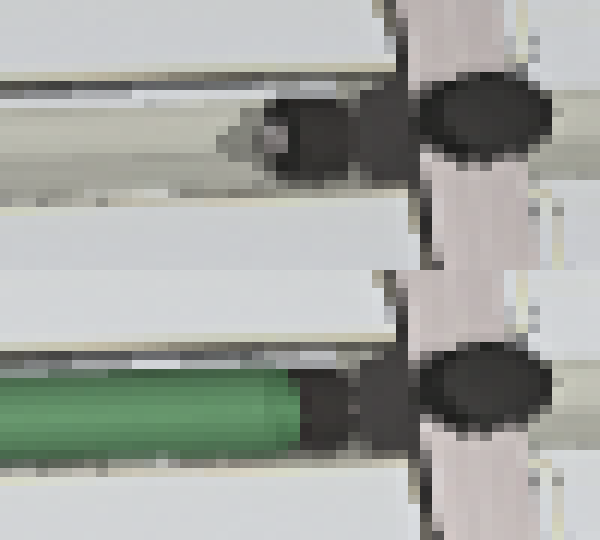

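The end view shows the tube's bottom covering the rubber disc's face (from about (503,285) in the top view) with no pin visible between them. The cap face is at y about -134, about 17 mm outside the mouth. The vials and short tubes are where they were. I hand the job in.

```bash
python3 - <<'E'
from workcell import r
print(r.state()['time']);r.close_job()
E
```

```text
25.25
the job is handed in; nothing more can be done
```

The long tube is home against the rubber end stop, and I handed the job in at 25.3 s with the arm well clear. I laid it in the open groove about 20 mm short of the housing, let go, and pushed it in by its cap with the fingers shut. I held the seating press at about 9–10 N (largest reading 10.4 N), then backed off slowly.

- **Tube position:** in the last top view the tube's bottom covers the rubber face, with no gap or pin visible. Both cameras put the cap face at y about −134 mm, roughly 17 mm outside the mouth. That agrees with where I first felt the stop.
- **Other objects:** the last scene picture shows the two short tubes and both vials where they started.
- **First grasp:** it felt marginal, so I opened, went 2 mm lower and gripped again before lifting.
- **Not exact:** the last picture shows the tube 1–2 pixels past where the disc's face stood at the start. It may be holding the rubber slightly compressed, or that may just be measurement error. The pin's own travel is not reported, so I judged "home" from force and pictures only.

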